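# Load the brush tester, flip its catch and hold the lever

## Task

Load the two carbon brushes into the two pockets of the blue test stand, one in each, fully down and let go, both with the brass tab pointing at the copper contacts. Then flip the red safety catch right over to its side, out of the lever's way, and pull the black-handled lever over towards the brush side of the stand as far as it goes; it springs back if let go, so finish while still holding it there with the fingers. Do not shove the other things on the bench about.

Things in the scene. Friction and masses are not known exactly. Their poses are not given: they have to be found in the camera images.
- stand: test stand, fixed: blue slab 210 (x) x 363 (y) x 20 mm high with an aluminium nest plate let in (local x -105 to 5, y -33 to 158 mm). Origin on the table under it, 158 mm from its +y edge and midway in x; +x points away from the robot, from the pockets to the contacts. 'Local' below means this frame
- carriage: white contact carriage, 30 to 56 mm high, local y -22 to 150; origin at local (51, 0, 43) mm at rest. Two copper contacts on its -x side, their tips 25 mm from the origin. Pulling the lever moves it up to 38 mm to -x, so that they meet the tabs; they exert no force. Guide blocks 55 mm high stand at local x 9 and 98, y -10 and 135
- pocket_1 (a point): centre of the floor of the pocket nearer the lever, local (-50, 20, 8) mm; axes as the stand. The pocket is 56 (x) x 29 mm (y), 12 mm deep (rim at 20 mm), with a small chamfer. A seated brush has its origin here and its own x along +x of the stand
- pocket_2 (a point): the same for the other pocket, local (-50, 105, 8) mm
- brush_a: carbon brush: dark grey block 50 (own x) x 24 (y) x 40 mm (z), 90 g, with a brass strip 14 mm wide on its top (z 40 to 43 mm) that sticks out over the +x end as a tab, to x = +39 mm. Origin: centre of the block's underside. Stands on its 50 x 24 base, at any yaw, and goes into its pocket the same way up. Grip it across the 24 mm width
- brush_b: second, like brush_a
- brush_a_tab (a point): outer end of brush_a's tab, at (39, 0, 41.5) mm in the brush
- brush_b_tab (a point): the same on brush_b
- catch (a joint): red safety catch, rad: 0 to 0.1 at the start (upright, blocking the lever); 1.5 = right over, lying out to the stand's -y side. Turns about a shaft along the stand's x at local y -140, z 33 mm. Paddle 46 mm long (local x -55 to -9), 10 mm thick, reaching 75 mm from the shaft. Needs under 1 N: push its +y face; past about 0.6 rad it falls over by itself and stays
- catch_tip (a point): middle of the paddle's free edge, local (-32, -140, 108) mm when upright; moves with the catch
- lever (a joint): lever, rad: 0 = at rest, leaning 0.35 rad to the stand's +x; 0.7 = at its stop, leaning 0.35 rad to -x. Hinge along y at local x 40, z 50 mm; handle axis 130 mm from it; stem 14 mm thick at local y -140. Spring return: about 4 N at the handle at rest, 8 N at the stop; it never stays by itself. An upright catch blocks it after about 0.1 rad
- handle (a point): black grip bar on the lever, 18 mm diameter, along the stand's y, from -56 to +46 mm about this origin (on its axis); the stem joins at -40 mm. Origin at local (85, -100, 172) mm at rest, (-5, -100, 172) at the stop, on an arc that peaks at 180. Pinch it from above, fingers closing along the stand's x; the bar turns easily between them
- meter: bystander: orange and grey multimeter lying flat, 90 x 180 x 50 mm; origin under its middle
- bearing: bystander: steel ball bearing, 62 mm across, 20 mm high
- screwdriver: bystander: red-handled screwdriver lying flat
- wrench: bystander: steel wrench lying flat
- varnish_can: bystander: can, 70 mm across, 110 mm high
- pulley: bystander: aluminium pulley, 90 mm across, 45 mm high
Things that resemble listed ones, but are neither listed nor needed, are in the scene too. Leave any brown, green or pink look-alike of the brush_a alone.

How it is judged:
On the way, in this order (a step that is already met when the one before it is completed fails the run):
1. both brushes seated in the pockets, tabs towards the contacts (((horizontal distance between brush_a and pocket_1 below 0.006 m and z of brush_a in the frame of pocket_1 below 0.003 m and x of brush_a_tab in the frame of pocket_1 above 0.03 m and angle between each of brush_a, brush_b's own z axis and vertical below 0.1 rad and horizontal distance between brush_b and pocket_2 below 0.006 m and z of brush_b in the frame of pocket_2 below 0.003 m and x of brush_b_tab in the frame of pocket_2 above 0.03 m) or (horizontal distance between brush_a and pocket_2 below 0.006 m and z of brush_a in the frame of pocket_2 below 0.003 m and x of brush_a_tab in the frame of pocket_2 above 0.03 m and angle between each of brush_a, brush_b's own z axis and vertical below 0.1 rad and horizontal distance between brush_b and pocket_1 below 0.006 m and z of brush_b in the frame of pocket_1 below 0.003 m and x of brush_b_tab in the frame of pocket_1 above 0.03 m)) and contact force between the fingers and brush_a below 0.3 N and contact force between the fingers and brush_b below 0.3 N), for 0.2 s.
2. safety catch flipped over (value of joint catch above 1.2 rad), for 0.2 s.
3. lever pulled to its stop by the fingers (value of joint catch above 1.2 rad and value of joint lever above 0.6 rad and contact force between the fingers and lever above 2 N), for 0.3 s.
At the end, for the whole second after the job is handed in: one brush in each pocket: within 6 mm of its centre, underside within 3 mm of its floor, tab end towards the contacts, upright within 0.1 rad and at rest; catch beyond 1.2 rad; lever beyond 0.6 rad and still, held by the fingers with more than 2 N (all of step 3 and ((horizontal distance between brush_a and pocket_1 below 0.006 m and z of brush_a in the frame of pocket_1 below 0.003 m and x of brush_a_tab in the frame of pocket_1 above 0.03 m and angle between each of brush_a, brush_b's own z axis and vertical below 0.1 rad and horizontal distance between brush_b and pocket_2 below 0.006 m and z of brush_b in the frame of pocket_2 below 0.003 m and x of brush_b_tab in the frame of pocket_2 above 0.03 m) or (horizontal distance between brush_a and pocket_2 below 0.006 m and z of brush_a in the frame of pocket_2 below 0.003 m and x of brush_a_tab in the frame of pocket_2 above 0.03 m and angle between each of brush_a, brush_b's own z axis and vertical below 0.1 rad and horizontal distance between brush_b and pocket_1 below 0.006 m and z of brush_b in the frame of pocket_1 below 0.003 m and x of brush_b_tab in the frame of pocket_1 above 0.03 m)) and velocity of joint lever between -0.1 and 0.1 rad/s and linear speed of each of brush_a, brush_b below 0.02 m/s); the arm keeps its last pose, push and grip.
It fails at once if a bystander was shoved more than 30 mm (distance of any of meter, bearing, screwdriver, wrench, varnish_can, pulley from where it was at the start of the episode above 0.03 m).
It fails at once if lever forced while the catch guards it (value of joint lever above 0.3 rad and value of joint catch below 0.4 rad).
It also fails if it takes over 72 s, if anything falls off the work surface, if the arm or the gripper's body presses on something with over 40 N, if the wrist force passes 120 N, or if a joint passes its speed limit or range.

## Robot

A 6-joint arm with a two-finger parallel gripper is mounted at the origin on the work surface. World frame = base frame: x ahead of the robot, y to its left, z up, the work surface at z = 0. Lengths are in m, angles in rad, forces in N, time in s.
With the tool pointing down it reaches from about 0.375 to 0.925 m from the base axis. Payload 5.7 kg.
Tool frame: the origin (TCP) lies between the finger pads; the fingertips stand 17 mm ahead of it and the grasp point (between the pads) lies 2 mm behind it; z points along the fingers, y is the line along which they close (so a half turn about z gives the same grasp; the last joint's range is limited). The gripper opens to 85 mm and grips with 20 to 120 N. Pads are 22 mm wide; open, the fingers measure 114 mm over their backs; the gripper's body (76 mm by 85 mm) begins 54 mm behind the grasp point. The pads swing forward as they close: fully open they stand 13 mm farther back than shut.
Start: joints at [-0.115, 0.359, 1.51, -0, 1.272, -0.115], TCP at [0.6, -0, 0.248] pointing down, gripper open.
Joint ranges: [-2.97, 2.97], [-1.01, 2.36], [0.21, 2.38], [-0.96, 4.11], [0.2, 2.71], [-2.98, 2.98]. Speed limits (rad/s): [2.39, 2.39, 3.14, 3.14, 3.14, 3.14].

## Interface

Orientations are given as a unit quaternion [x, y, z, w].
In Python, from cell import env gives the robot as it stands.
- The arm moves only by the tool arm_command, never from a script. Its argument "series" is one flat list of numbers, 7 for each row, row after row: the shift along the tool's x, y, z each as a share of 0.4 m, from -1 to 1, then the turn, a rotation vector about the tool's x, y, z each as a share of 180 degrees, from -1 to 1, then the opening, from 0 (shut) to 1 (fully open). A call has exactly 10 rows; each row shifts and turns the commanded pose from where the row before left it, along the tool's axes as they then stand; what a row does not reach is not made up. A row lasts 1/8 s, in which the tool goes at most 62.5 mm and 10.7 degrees, less where a joint would pass 70% of its speed; a pose out of reach is approached as far as the arm can. A call with a number of a shift or a turn outside -1 to 1 is refused whole. A call with a gripper value outside its range is refused whole. The fingers move at their own pace and stop on an object; "squeeze" is the grip in N (left out, the last holds). Time passes only in rows, so rows that do not move let the fingers close, or fill a call up. It gives the time, the measured TCP pose, the force, the opening and the grip force at its end, in the units of the state.
- env.sense(): the state, without advancing time (a new reading comes with each control period).
- env.get_image(name): name is "scene" or "side" or "wrist"; returns a dict with "frame" (384x512x3 uint8, blue, green, red), "depth" (384x512 float32, m along the optical axis (not along the pixel's ray), 0 where there is no reading), "intrinsics" (3x3 intrinsics, pixels), "extrinsics" (4x4, takes a point from world to camera coordinates); the wrist camera has in their place "mount" (4x4, takes a point from camera to tool coordinates, whose origin is the TCP and whose axes are the flange's). Camera axes: x right, y down, z forward; pixel columns grow to the right and rows downward; lengths in m; the calibration is good to about 2 mm. The wrist camera is an equidistant fisheye: a pixel r from the principal point sees the ray r / f radians off the axis. A picture is of the moment at which its call begins: read the wrist's pose just before it.
- env.close_job(): hands the job in; it is judged then, once.
The state is a dict: "t": time; "joint_pos": joint angles; "dq": joint speeds; "effort": joint torques, N m; "position": TCP position; "orientation": TCP orientation; "wrist_force": force on the tool from outside, world axes, zero at the start; "ft_torque": the same for the moment, N m; "opening": finger opening in m; "grip_force": force on a finger pad.
Only numpy, scipy, OpenCV 4.12 (cv2) and the standard library are available. Lean on these libraries where they do the work, as an engineer would, in place of code of your own. Each camera call takes 0.05 s, during which the arm holds its last target. There are 200 camera calls.

## Working session

There is one attempt and no reset: what is moved stays moved. The work goes in short steps, Python scripts to look and compute and a tool call to move; the robot and the scene stay as the last step left them, time stands still between calls to the robot, and variables do not carry over. Pictures are saved under pics/ and viewed, at most 10 in all, crops included, and the job is handed in when it is done.

Besides the shell and the picture viewer there is one more tool, called after ">>>" by a JSON object that holds its "fn" and its "kwargs", one argument or row to a line. arm_command: Moves the arm, as the interface text tells. Its arguments: {"type":"object","properties":{"series":{"type":"array","items":{"type":"number"}},"squeeze":{"type":"number"}},"required":["series"]}

```bash
mkdir -p pics; ls
python3 - <<'E'
from cell import env
import cv2,numpy as np,pickle
d={}
for n in ("scene","side","wrist"):
    d[n]=env.get_image(n); cv2.imwrite(f"pics/{n}0.png",d[n]["frame"])
d["state"]=env.sense()
pickle.dump(d,open("d0.pkl","wb"))
s=d["state"];print(s)
for n in d:
    if n!="state":
        print(n,{k:np.round(v,4).tolist() for k,v in d[n].items() if k not in("frame","depth")})
E
```

```text
pics
{'t': 0.15, 'joint_pos': array([-1.15110413e-01,  3.59376434e-01,  1.51119278e+00, -2.09383164e-05,
        1.27251661e+00, -1.15086221e-01]), 'dq': array([ 0.00135527, -0.00213637, -0.00277469,  0.00067439,  0.00060077,
       -0.00074568]), 'effort': array([ 1.72794025e-04, -5.28028965e+01, -2.78930157e+01, -4.07995576e-04,
        8.21093854e-03, -1.54210170e-05]), 'position': array([5.99488677e-01, 3.80387299e-05, 2.47621310e-01]), 'orientation': array([ 7.07112957e-01,  7.07100212e-01, -4.71635183e-04, -5.78836632e-04]), 'wrist_force': array([ 0.1904706 , -0.56912013, -0.22489556]), 'ft_torque': array([ 0.07138063,  0.03235746, -0.03251541]), 'grip_force': 0.0, 'opening': 0.08565766753769229}
scene {'intrinsics': [[430.7099, 0.0, 251.8542], [0.0, 430.7099, 184.3953], [0.0, 0.0, 1.0]], 'extrinsics': [[-0.683, 0.7304, -0.0046, 0.3854], [0.4681, 0.4328, -0.7705, -0.1431], [-0.5608, -0.5284, -0.6374, 1.702], [0.0, 0.0, 0.0, 1.0]]}
side {'intrinsics': [[348.3881, 0.0, 255.7856], [0.0, 348.3881, 190.5848], [0.0, 0.0, 1.0]], 'extrinsics': [[-0.9553, -0.295, -0.0163, 0.5213], [-0.1582, 0.5575, -0.815, 0.2024], [0.2496, -0.776, -0.5792, 0.9388], [0.0, 0.0, 0.0, 1.0]]}
wrist {'intrinsics': [[297.3186, 0.0, 258.8811], [0.0, 297.3186, 186.785], [0.0, 0.0, 1.0]], 'mount': [[-0.0008, -0.9595, -0.2816, 0.0703], [1.0, -0.0008, 0.0, -0.0011], [-0.0003, -0.2816, 0.9595, -0.1246], [0.0, 0.0, 0.0, 1.0]]}
```

Run:
```python
import cv2
for n in("scene","side"):
    cv2.imwrite(f"pics/{n}0b.png",cv2.resize(cv2.imread(f"pics/{n}0.png"),(800,600),interpolation=cv2.INTER_CUBIC))
```

```text
(no output)
```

View pics/scene0b.png

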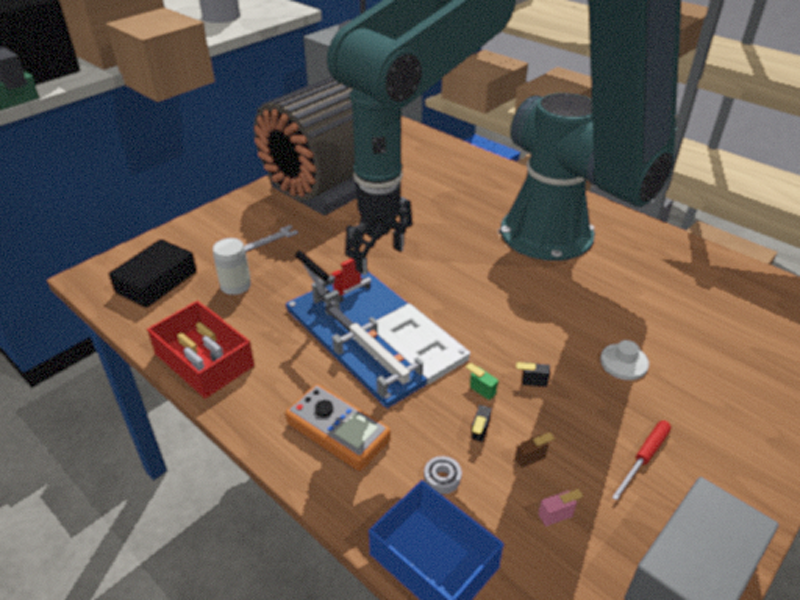

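View pics/side0b.png

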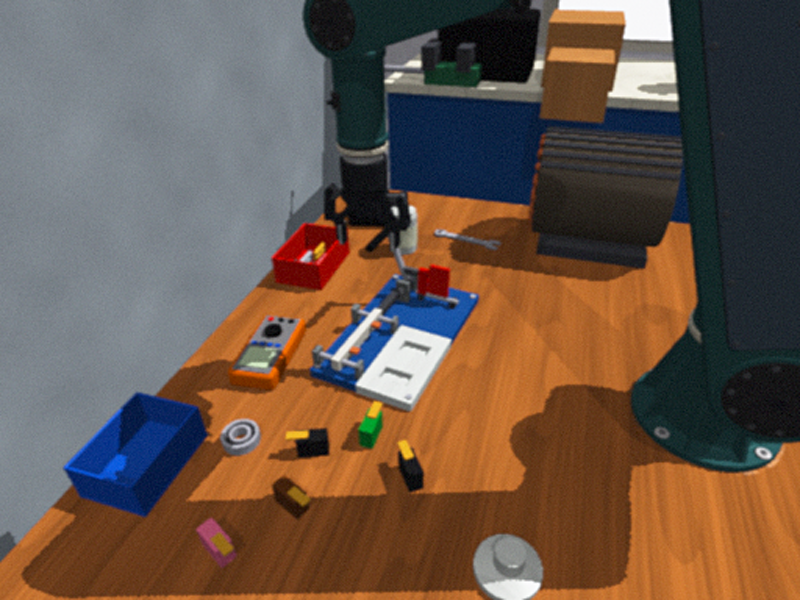

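View pics/wrist0.png

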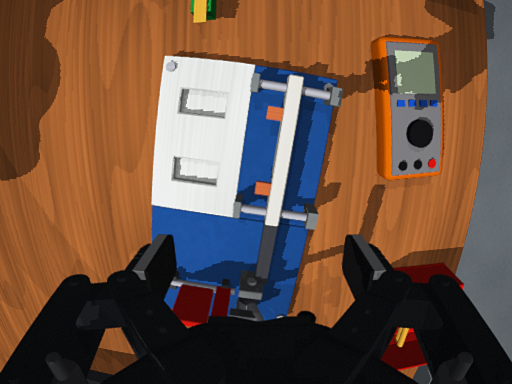

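```bash
cat > h.py <<'E'
import numpy as np,cv2
from scipy.spatial.transform import Rotation as R
def ray(d,n,uv,st=None):
    """origin, unit-less directions in world"""
    uv=np.atleast_2d(np.asarray(uv,float));K=d["intrinsics"]
    p=(uv-K[:2,2])/[K[0,0],K[1,1]]
    if n=="wrist":
        r=np.linalg.norm(p,axis=1,keepdims=True)+1e-9
        c=np.hstack([p/r*np.sin(r),np.cos(r)])
        Rt=R.from_quat(st["orientation"]).as_matrix();M=d["mount"]
        return Rt@M[:3,3]+st["position"],c@(Rt@M[:3,:3]).T
    E=d["extrinsics"];c=np.hstack([p,np.ones((len(p),1))])
    return -E[:3,:3].T@E[:3,3],c@E[:3,:3]
def onz(d,n,uv,z,st=None):
    o,v=ray(d,n,uv,st);return o+v*((z-o[2])/v[:,2:3])
def blobs(mask,amin):
    cs,_=cv2.findContours(mask.astype(np.uint8),cv2.RETR_EXTERNAL,cv2.CHAIN_APPROX_NONE)
    return [c[:,0].astype(float) for c in cs if cv2.contourArea(c)>=amin]
def rect(P):
    """min-area rectangle of xy points: centre, long side, short side, yaw of the long side (mm/deg)"""
    (c,s,a)=cv2.minAreaRect((P[:,:2]*1000).astype(np.float32))
    b=cv2.boxPoints((c,s,a));e=[b[1]-b[0],b[2]-b[1]];e=max(e,key=np.linalg.norm)
    return np.round(c,1),round(max(s),1),round(min(s),1),round(float(np.degrees(np.arctan2(e[1],e[0]))),1)
E
python3 - <<'E'
import pickle;from h import *
D=pickle.load(open("d0.pkl","rb"));st=D["state"];w=D["wrist"]
f=w["frame"];hsv=cv2.cvtColor(f,cv2.COLOR_BGR2HSV)
m=(hsv[...,1]<60)&(hsv[...,2]>170)
for b in blobs(m,800):
    print("white",b.mean(0).round(),rect(onz(w,"wrist",b,.02,st)))
for b in blobs(m,3000):
    q=cv2.approxPolyDP(b.astype(np.int32)[:,None],6,True)[:,0];P=onz(w,"wrist",q,.02,st)
    print(np.c_[q,P[:,:2].round(4)])
for n in("scene","side"):
    d=D[n];h=cv2.cvtColor(d["frame"],cv2.COLOR_BGR2HSV)
    m=(h[...,0]>20)&(h[...,0]<33)&(h[...,1]>110)&(h[...,2]>140)
    for b in blobs(m,15):print(n,b.mean(0).round(),rect(onz(d,n,b,.043)))
    m=(h[...,2]<55)
    for b in blobs(m,40):
        r=rect(onz(d,n,b,.02))
        if r[1]<110: print(n,"dark",b.mean(0).round(),r)
E
```

```text
white [279. 149.] (array([611.5,  11.3]), 188.9, 49.2, 81.3)
white [201. 134.] (array([524.6,  29. ]), 191.3, 110.3, 81.3)
[[ 1.650e+02  5.600e+01  4.855e-01  1.306e-01]
 [ 1.510e+02  2.030e+02  4.561e-01 -5.520e-02]
 [ 2.320e+02  2.160e+02  5.636e-01 -7.190e-02]
 [ 2.540e+02  6.500e+01  5.925e-01  1.144e-01]]
scene dark [207. 261.] (array([784. ,  28.8]), 33.3, 25.7, 42.8)
scene dark [342. 242.] (array([456.9, 271.6]), 44.7, 34.5, -55.4)
side [259. 287.] (array([460.3, 246.9]), 31.3, 11.1, -51.7)
side [190. 278.] (array([633.6, 266.7]), 30.5, 9.5, 16.4)
side [239. 262.] (array([532.7, 183.9]), 33.9, 19.1, 71.9)
side dark [185. 322.] (array([603.5, 369.8]), 61.9, 19.7, -14.8)
side dark [262. 302.] (array([445.9, 265.9]), 66.3, 31.0, -54.4)
side dark [200. 284.] (array([613.8, 259.1]), 53.6, 47.8, -64.1)
side dark [174. 212.] (array([813.9,  17.2]), 35.7, 32.2, -74.0)
side dark [256. 188.] (array([ 598.5, -179.5]), 76.8, 37.5, -83.1)
```

>>> {"fn": "arm_command", "kwargs": {
  "series": [0.12,-0.025,0,0,0,0,1,0.12,-0.025,0,0,0,0,1,0.12,-0.025,0,0,0,0,1,0.12,-0.025,0,0,0,0,1,0.12,-0.025,0,0,0,0,1,0.12,-0.025,0,0,0,0,1,0,0,0,0,0,0,1,0,0,0,0,0,0,1,0,0,0,0,0,0,1,0,0,0,0,0,0,1]
}}

```text
t: 1.4
position: [0.5403, 0.2869, 0.2483]
orientation: [0.708, 0.707, -0.0, 0.0]
wrist_force: [-0.1, -0.1, 0.6]
opening: 0.0853
grip_force: 0.0
```

```bash
cat > look.py <<'E'
from cell import env
from h import *
import pickle
def brush(name):
    st=env.sense();w=env.get_image("wrist");pickle.dump((st,w),open(name+".pkl","wb"))
    cv2.imwrite(f"pics/{name}.png",w["frame"])
    h=cv2.cvtColor(w["frame"],cv2.COLOR_BGR2HSV)
    m=(h[...,0]>18)&(h[...,0]<36)&(h[...,1]>110)&(h[...,2]>110)
    print(st["t"],st["position"].round(4),R.from_quat(st["orientation"]).as_rotvec().round(3))
    for b in blobs(m,60):print(b.mean(0).round(),rect(onz(w,"wrist",b,.043,st)))
E
python3 -c "
from look import *
brush('w1')"
```

```text
1.4 [0.5403 0.2869 0.2483] [ 2.223  2.22  -0.   ]
[253. 247.] (array([531.6, 181.7]), 34.2, 22.5, 90.0)
[192. 198.] (array([459.5, 246.4]), 34.0, 14.8, -53.3)
[338. 181.] (array([632. , 267.1]), 33.7, 14.4, 23.0)
[297.  93.] (array([581.1, 367.2]), 33.9, 13.9, -21.8)
[353.  17.] (array([646.3, 461.2]), 33.2, 14.2, -25.3)
```

View pics/w1.png

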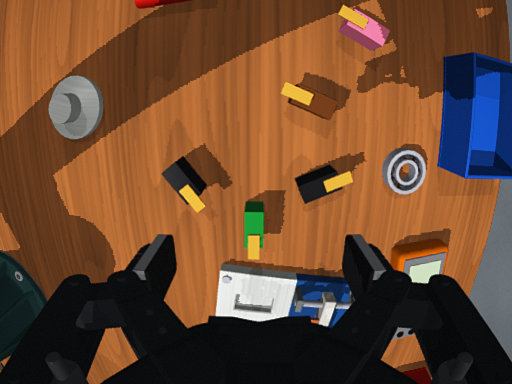

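The dark grey pair with brass tabs sit at (187,180) and (325,183). Look-alikes to leave alone are green (254,225), brown (312,98) and pink (365,30). The two dark ones fit the description; I'll confirm them in a crop.

```bash
python3 -c "
import cv2
f=cv2.imread('pics/w1.png')[60:260,150:380];cv2.imwrite('pics/w1c.png',cv2.resize(f,(690,600),interpolation=cv2.INTER_CUBIC))"
```

```text
(no output)
```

View pics/w1c.png

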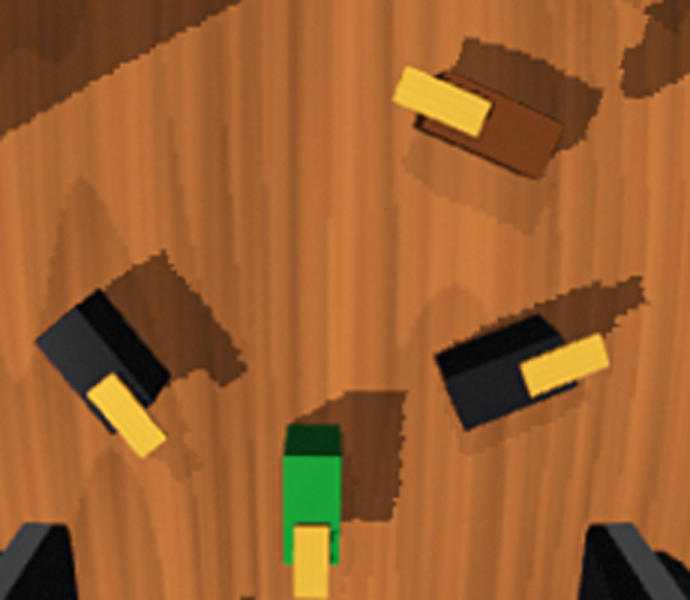

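Confirmed: crop left (100,360) and right (510,370) are dark grey. I'll start with the left one.

>>> {"fn": "arm_command", "kwargs": {
  "series": [-0.0286,-0.117,0,0,0,0,1,-0.0286,-0.117,0,0,0,0,1,0,0,0,0,0,-0.0408,1,0,0,0,0,0,-0.0408,1,0,0,0,0,0,-0.0408,1,0,0,0,0,0,-0.0408,1,0,0,0,0,0,-0.0408,1,0,0,0.12,0,0,0,1,0,0,0.12,0,0,0,1,0,0,0,0,0,0,1]
}}

```text
t: 2.7
position: [0.4437, 0.2635, 0.1496]
orientation: [0.449, 0.894, -0.003, -0.002]
wrist_force: [-0.1, -0.3, 0.8]
opening: 0.0853
grip_force: 0.0
```

```bash
cat >> look.py <<'E'
def plan(target,psi):
    """shift in tool axes (share of 0.4 m) and turn share for target TCP xyz (m) and tool-y heading psi (deg)"""
    s=env.sense();Rt=R.from_quat(s["orientation"]).as_matrix()
    now=np.degrees(np.arctan2(Rt[1,1],Rt[0,1]))
    G=np.array([[-np.sin(np.radians(psi)),np.cos(np.radians(psi)),0],[np.cos(np.radians(psi)),np.sin(np.radians(psi)),0],[0,0,-1]]).T
    print("t",round(s["t"],2),"pos",s["position"].round(4),"psi",now.round(2),"shift",(Rt.T@(np.array(target)-s["position"])/.4).round(4),"shift after turn",(G.T@(np.array(target)-s["position"])/.4).round(4),"turn",(R.from_matrix(Rt.T@G).as_rotvec()/np.pi).round(4))
E
python3 -c "
from look import *
brush('w2')
plan([.4464,.264,.033],36.7)"
```

```text
2.7 [0.4437 0.2635 0.1496] [-1.408 -2.803  0.009]
[284. 305.] (array([531.3, 182.1]), 34.4, 16.2, -89.2)
[264. 216.] (array([458.9, 246.3]), 33.6, 13.7, -53.3)
[445. 188.] (array([580., 367.]), 34.4, 14.7, -22.0)
t 2.75 pos [0.4455 0.2643 0.1517] psi 36.68 shift [-0.0022  0.0023  0.2967] shift after turn [-0.002   0.0013  0.2967] turn [-0.0011 -0.0003 -0.0001]
```

>>> {"fn": "arm_command", "kwargs": {
  "series": [-0.001,0.001,0.0987,0,0,0,1,0,0,0.0987,0,0,0,1,0,0,0.0987,0,0,0,1,0,0,0,0,0,0,1,0,0,0,0,0,0,0,0,0,0,0,0,0,0,0,0,0,0,0,0,0,0,0,0,0,0,0,0,0,0,0,0,0,0,0,0,0,0,0,0,0,0],
  "squeeze": 40
}}

```text
t: 4.0
position: [0.4476, 0.2653, 0.0351]
orientation: [0.448, 0.894, 0.001, 0.001]
wrist_force: [-1.1, -1.0, 8.8]
opening: 0.0235
grip_force: 40.0
```

```bash
python3 -c "
from look import *
brush('w3')
plan([.5182,-.013,.15],81.3)"
```

```text
4.0 [0.4476 0.2653 0.0351] [1.408e+00 2.807e+00 2.000e-03]
[259. 296.] (array([457.9, 248.6]), 30.2, 13.8, -53.4)
t 4.05 pos [0.4476 0.2654 0.0351] psi 36.73 shift [-0.6634 -0.2742 -0.2875] shift after turn [-0.2797 -0.6612 -0.2873] turn [ 0.0005  0.0003 -0.2476]
```

>>> {"fn": "arm_command", "kwargs": {
  "series": [0,0,-0.1437,0,0,0,0,0,0,-0.1437,0,0,0,0,-0.1327,-0.0548,0,0,0,0,0,-0.1327,-0.0548,0,0,0,0,0,-0.1327,-0.0548,0,0,0,0,0,-0.1327,-0.0548,0,0,0,0,0,-0.1327,-0.0548,0,0,0,0,0,0,0,0,0,0,-0.05,0,0,0,0,0,0,-0.05,0,0,0,0,0,0,-0.05,0]
}}

```text
t: 5.3
position: [0.5175, -0.0136, 0.149]
orientation: [0.225, 0.974, 0.0, -0.0]
wrist_force: [-0.6, -0.9, -0.6]
opening: 0.023
grip_force: 39.8
```

>>> {"fn": "arm_command", "kwargs": {
  "series": [0,0,0,0,0,-0.049,0,0,0,0,0,0,-0.049,0,0,0,0,0,0,0,0,0,0,0,0,0,0,0,0,0,0,0,0,0,0,0,0,0,0,0,0,0,0,0,0,0,0,0,0,0,0,0,0,0,0,0,0,0,0,0,0,0,0,0,0,0,0,0,0,0]
}}

```text
t: 6.55
position: [0.5178, -0.0132, 0.1488]
orientation: [0.075, 0.997, 0.0, -0.0]
wrist_force: [-0.1, -0.8, -1.5]
opening: 0.023
grip_force: 39.8
```

```bash
cat >> look.py <<'E'
def plate(name):
    st=env.sense();w=env.get_image("wrist");cv2.imwrite(f"pics/{name}.png",w["frame"])
    h=cv2.cvtColor(w["frame"],cv2.COLOR_BGR2HSV);m=(h[...,1]<60)&(h[...,2]>150)
    for b in blobs(m,1500):
        q=cv2.approxPolyDP(b.astype(np.int32)[:,None],5,True)[:,0]
        print(b.mean(0).round(),rect(onz(w,"wrist",b,.02,st)));print(np.c_[q,(onz(w,"wrist",q,.02,st)[:,:2]*1000).round(1)].tolist())
E
python3 -c "
from look import *
brush('w4');plate('w4p')
plan([.5182,-.013,.15],81.3)"
```

```text
6.55 [ 0.5178 -0.0132  0.1488] [-0.237 -3.133 -0.   ]
[259. 294.] (array([621.4, -30.5]), 60.6, 26.8, -9.5)
[506. 247.] (array([630.9, 264.6]), 36.5, 14.7, 23.0)
[463. 176.] (array([531.5, 179.6]), 35.1, 15.2, 89.0)
[294. 184.] (array([523.7,  28.9]), 190.7, 111.1, 81.4)
[[200.0, 124.0, 456.2, -56.5], [206.0, 239.0, 563.3, -72.9], [232.0, 224.0, 551.3, -45.1], [244.0, 152.0, 486.5, -23.0], [278.0, 153.0, 491.8, 6.0], [249.0, 158.0, 492.4, -19.5], [247.0, 185.0, 516.2, -25.1], [279.0, 186.0, 521.4, 2.8], [287.0, 224.0, 559.0, 5.4], [296.0, 230.0, 566.5, 13.1], [299.0, 220.0, 556.8, 17.0], [321.0, 220.0, 560.2, 37.6], [323.0, 227.0, 567.8, 39.0], [299.0, 228.0, 564.9, 16.1], [330.0, 231.0, 573.2, 45.5], [331.0, 238.0, 580.9, 46.1], [297.0, 233.0, 569.8, 13.7], [312.0, 239.0, 578.6, 27.4], [395.0, 236.0, 592.1, 114.3], [408.0, 128.0, 484.2, 130.1]]
t 6.65 pos [ 0.5178 -0.0132  0.1488] psi 81.36 shift [-0.001   0.0007 -0.003 ] shift after turn [-0.001   0.0007 -0.003 ] turn [-0.     -0.      0.0003]
```

View pics/w4.png

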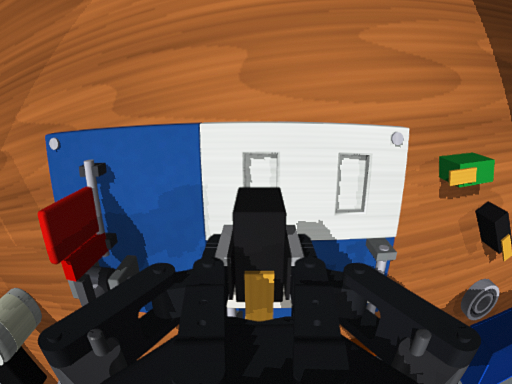

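>>> {"fn": "arm_command", "kwargs": {
  "series": [-0.001,0.0005,0.07,0,0,0,0,0,0,0.07,0,0,0,0,0,0,0.05,0,0,0,0,0,0,0.025,0,0,0,0,0,0,0.025,0,0,0,0,0,0,0.012,0,0,0,0,0,0,0.011,0,0,0,0,0,0,0,0,0,0,0,0,0,0,0,0,0,0,0,0,0,0,0,0,0]
}}

```text
t: 7.9
position: [0.5184, -0.0131, 0.0439]
orientation: [0.075, 0.997, -0.0, 0.0]
wrist_force: [-0.1, 0.1, -0.6]
opening: 0.0236
grip_force: 39.8
```

>>> {"fn": "arm_command", "kwargs": {
  "series": [0,0,0,0,0,0,0.55,0,0,0,0,0,0,0.55,0,0,-0.05,0,0,0,0.55,0,0,-0.1,0,0,0,0.55,0,0,-0.12,0,0,0,0.7,-0.0256,0.1413,0,0,0,0,1,-0.0256,0.1413,0,0,0,0,1,-0.0256,0.1413,0,0,0,0,1,-0.0256,0.1413,0,0,0,0,1,-0.0256,0.1413,0,0,0,0,1]
}}

```text
t: 9.15
position: [0.6116, 0.2605, 0.1516]
orientation: [0.075, 0.997, -0.0, 0.0]
wrist_force: [1.8, -0.6, -0.0]
opening: 0.0854
grip_force: 0.0
```

>>> {"fn": "arm_command", "kwargs": {
  "series": [0,0,0,0,0,-0.044,1,0,0,0,0,0,-0.044,1,0,0,0,0,0,-0.044,1,0,0,0,0,0,-0.044,1,0,0,0,0,0,0,1,0,0,0,0,0,0,1,0,0,0,0,0,0,1,0,0,0,0,0,0,1,0,0,0,0,0,0,1,0,0,0,0,0,0,1]
}}

```text
t: 10.4
position: [0.6113, 0.2586, 0.1516]
orientation: [-0.2, 0.98, 0.0, -0.0]
wrist_force: [-0.8, 0.2, -0.2]
opening: 0.0855
grip_force: 0.0
```

```bash
python3 -c "
from look import *
brush('w5')
plan([.6115,.258,.035],113)"
```

```text
10.4 [0.6113 0.2586 0.1516] [ 0.627 -3.078 -0.   ]
[259. 217.] (array([631.8, 266.5]), 34.0, 13.6, 22.5)
[384. 207.] (array([581. , 365.9]), 33.7, 15.2, -22.2)
[209.  65.] (array([532.1, 181.6]), 34.0, 14.3, 89.0)
[24. 18.] (array([538.7, -25.1]), 34.8, 14.5, -8.4)
t 10.45 pos [0.6112 0.2586 0.1516] psi 113.03 shift [-1.000e-04 -1.700e-03  2.915e-01] shift after turn [-0.     -0.0017  0.2915] turn [ 0.     -0.      0.0002]
```

>>> {"fn": "arm_command", "kwargs": {
  "series": [0,-0.0015,0.0972,0,0,0,1,0,0,0.0972,0,0,0,1,0,0,0.0972,0,0,0,1,0,0,0,0,0,0,1,0,0,0,0,0,0,0,0,0,0,0,0,0,0,0,0,0,0,0,0,0,0,0,0,0,0,0,0,0,0,0,0,0,0,0,0,0,0,0,0,0,0]
}}

```text
t: 11.7
position: [0.6123, 0.2584, 0.0364]
orientation: [-0.2, 0.98, 0.0, 0.001]
wrist_force: [-0.2, 0.6, 6.0]
opening: 0.0233
grip_force: 40.1
```

```bash
python3 -c "
from look import *
brush('w6')
plan([.5310,.0709,.15],81.3)"
```

```text
11.7 [0.6123 0.2584 0.0364] [-0.627  3.076  0.   ]
[477. 362.] (array([644.2, 460.5]), 29.1, 13.6, -26.1)
[259. 295.] (array([629.3, 264.8]), 30.5, 13.9, 23.0)
[455. 273.] (array([580.5, 364.7]), 33.5, 16.9, -22.7)
[165.  32.] (array([532.1, 181.6]), 33.7, 14.2, 88.9)
t 11.75 pos [0.6123 0.2584 0.0364] psi 113.04 shift [ 0.3699 -0.3517 -0.2847] shift after turn [ 0.1301 -0.494  -0.284 ] turn [1.000e-04 7.000e-04 1.763e-01]
```

>>> {"fn": "arm_command", "kwargs": {
  "series": [0,0,-0.1437,0,0,0,0,0,0,-0.1437,0,0,0,0,0.0925,-0.0879,0,0,0,0,0,0.0925,-0.0879,0,0,0,0,0,0.0925,-0.0879,0,0,0,0,0,0.0925,-0.0879,0,0,0,0,0,0,0,0,0,0,0.0441,0,0,0,0,0,0,0.0441,0,0,0,0,0,0,0.0441,0,0,0,0,0,0,0.0441,0]
}}

```text
t: 13.0
position: [0.5302, 0.0706, 0.1502]
orientation: [0.078, 0.997, 0.0, 0.0]
wrist_force: [0.6, 0.5, -1.9]
opening: 0.0233
grip_force: 39.8
```

>>> {"fn": "arm_command", "kwargs": {
  "series": [0,0,0,0,0,0,0,0,0,0,0,0,0,0,0,0,0,0,0,0,0,0,0,0,0,0,0,0,0,0,0,0,0,0,0,0,0,0,0,0,0,0,0,0,0,0,0,0,0,0,0,0,0,0,0,0,0,0,0,0,0,0,0,0,0,0,0,0,0,0]
}}

```text
t: 14.25
position: [0.5303, 0.0707, 0.1499]
orientation: [0.076, 0.997, 0.0, -0.0]
wrist_force: [0.5, -0.4, -1.1]
opening: 0.0231
grip_force: 39.8
```

```bash
python3 -c "
from look import *
brush('w7')
plan([.5318,.0708,.0444],81.3)"
```

```text
14.25 [0.5303 0.0707 0.1499] [-0.239 -3.132 -0.   ]
[259. 294.] (array([635.2,  53. ]), 59.9, 26.6, -10.1)
[159. 218.] (array([541.4, -20.7]), 35.2, 15.0, -8.2)
[387. 174.] (array([531.6, 180.4]), 34.7, 15.2, 88.6)
t 14.3 pos [0.5304 0.0707 0.1499] psi 81.29 shift [-0.0035  0.0008  0.2638] shift after turn [-0.0035  0.0008  0.2638] turn [-0.     -0.     -0.0001]
```

>>> {"fn": "arm_command", "kwargs": {
  "series": [-0.0035,0.0005,0.07,0,0,0,0,0,0,0.07,0,0,0,0,0,0,0.05,0,0,0,0,0,0,0.025,0,0,0,0,0,0,0.025,0,0,0,0,0,0,0.012,0,0,0,0,0,0,0.011,0,0,0,0,0,0,0,0,0,0,0,0,0,0,0,0,0,0,0,0,0,0,0,0,0]
}}

```text
t: 15.55
position: [0.5319, 0.0707, 0.045]
orientation: [0.076, 0.997, 0.0, 0.0]
wrist_force: [-0.8, 0.9, -0.9]
opening: 0.023
grip_force: 39.9
```

>>> {"fn": "arm_command", "kwargs": {
  "series": [0,0,0,0,0,0,0.55,0,0,0,0,0,0,0.55,0,0,-0.05,0,0,0,0.55,0,0,-0.1,0,0,0,0.55,0,0,-0.14,0,0,0,0.55,0,0,-0.14,0,0,0,0.55,0,0,0,0,0,0,0.55,0,0,0,0,0,0,0.55,0,0,0,0,0,0,0.55,0,0,0,0,0,0,0.55]
}}

```text
t: 16.8
position: [0.5309, 0.0707, 0.2152]
orientation: [0.076, 0.997, -0.0, -0.002]
wrist_force: [0.6, 0.9, -0.7]
opening: 0.0471
grip_force: 0.0
```

Run:
```python
from look import *
st=env.sense();w=env.get_image("wrist");cv2.imwrite("pics/w8.png",w["frame"])
h=cv2.cvtColor(w["frame"],cv2.COLOR_BGR2HSV)
m=(h[...,0]>18)&(h[...,0]<36)&(h[...,1]>110)&(h[...,2]>110)
ux=np.array([.9885,-.1513]);O=np.array([564.2,-40.4]);Rm=np.array([ux,[.1513,.9885]])
for b in blobs(m,60):
    P=onz(w,"wrist",b,.051,st);r=rect(P);uv=b.mean(0).round().astype(int)
    o,v=ray(w,"wrist",b.mean(0),st)
    dep=w["depth"][uv[1],uv[0]];cz=(w["mount"][:3,:3].T@R.from_quat(st["orientation"]).as_matrix().T@v[0])[2]
    print(uv,r,"local",(Rm@(r[0]-O)).round(1),"z",(o+v[0]*dep/cz)[2].round(4))
red=((h[...,0]<6)|(h[...,0]>174))&(h[...,1]>150)&(h[...,2]>60)
for b in blobs(red,300):print("red",b.mean(0).round())
print(st["position"],st["t"])
for n in("scene","side"):
    d=env.get_image(n);cv2.imwrite(f"pics/{n}8.png",d["frame"])
a=cv2.imread("pics/scene8.png")[130:270,170:310];b=cv2.imread("pics/side8.png")[150:270,190:320]
cv2.imwrite("pics/c8.png",np.hstack([cv2.resize(w["frame"],(400,300))]*1+[cv2.resize(a,(300,300)) ]))
```

```text
[260 197] (array([554. ,  66.2]), 33.6, 13.4, -8.3) local [-26.2 103.8] z 0.0503
[178 195] (array([538.7, -17.5]), 33.3, 14.1, -9.6) local [-28.7  18.8] z 0.05
[489 180] (array([577.6, 357.2]), 32.3, 15.2, -21.3) local [-46.9 395.1] z 0.0423
[363 159] (array([529.7, 178. ]), 33.3, 14.6, 89.0) local [-67.1 210.7] z 0.0424
red [132. 355.]
red [ 47. 209.]
[0.53086246 0.0706674  0.2152427 ] 16.8
```

View pics/c8.png

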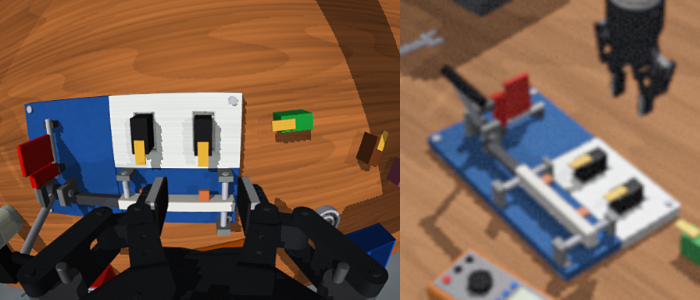

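Both brushes are seated: strip tops are at about z 0.050, with local y 104 and 19 and tabs towards the contacts. Next is the catch.

>>> {"fn": "arm_command", "kwargs": {
  "series": [-0.0093,-0.1186,0,0,0,0,0,-0.0093,-0.1186,0,0,0,0,0,-0.0093,-0.1186,0,0,0,0,0,-0.0093,-0.1186,0,0,0,0,0,0,0,0.1,0,0,0,0,0,0,0.1,0,0,0,0,0,0,0.1,0,0,0,0,0,0,0,0,0,0,0,0,0,0,0,0,0,0,0,0,0,0,0,0,0]
}}

```text
t: 18.2
position: [0.5191, -0.1196, 0.0984]
orientation: [0.076, 0.997, -0.0, 0.002]
wrist_force: [0.5, -0.4, 0.5]
opening: 0.0001
grip_force: 0.0
```

>>> {"fn": "arm_command", "kwargs": {
  "series": [0,-0.04,0,0,0,0,0,0,-0.04,0,0,0,0,0,0,-0.04,0,0,0,0,0,0,-0.04,0,0,0,0,0,0,-0.04,0,0,0,0,0,0,0,0,0,0,0,0,0,0,0,0,0,0,0,0,0,-0.14,0,0,0,0,0,0,-0.14,0,0,0,0,0,0,-0.14,0,0,0,0,0,0,0,0,0,0,0]
}}

```text
invalid input at $.series: expected 10 rows
```

Run:
```python
from look import *
o=[]
for n in("scene","side"):
    d=env.get_image(n);o.append(d["frame"])
w=env.get_image("wrist")["frame"]
a=o[0][140:260,160:320];b=o[1][140:260,190:350]
cv2.imwrite("pics/c9.png",np.vstack([np.hstack([cv2.resize(x,(400,300)) for x in(a,b)]),np.hstack([cv2.resize(w,(400,300)),np.zeros((300,400,3),np.uint8)])]))
print(env.sense()["position"])
```

```text
[ 0.51855484 -0.11938944  0.0979627 ]
```

View pics/c9.png

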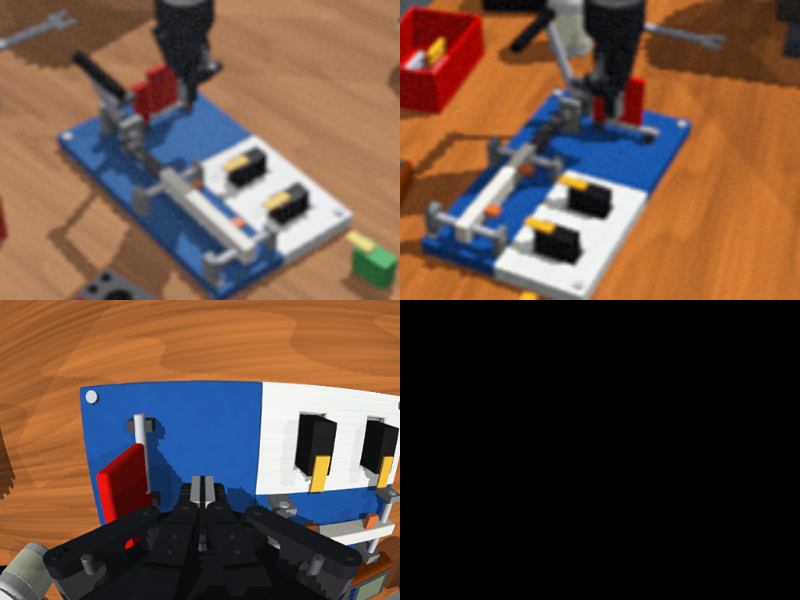

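The push was refused because it had 9 rows. The fingers stand on the +y side of the upright catch (wrist crop: red at (120,490)). I'll resend the push with 10 rows.

>>> {"fn": "arm_command", "kwargs": {
  "series": [0,-0.04,0,0,0,0,0,0,-0.04,0,0,0,0,0,0,-0.04,0,0,0,0,0,0,-0.04,0,0,0,0,0,0,-0.04,0,0,0,0,0,0,0,0,0,0,0,0,0,0,0,0,0,0,0,0,0,0,0,0,0,0,0,0,0,0,0,0,0,0,0,0,0,0,0,0]
}}

```text
t: 19.6
position: [0.5057, -0.1978, 0.0967]
orientation: [0.076, 0.997, 0.0, -0.0]
wrist_force: [0.2, -0.6, 1.0]
opening: -0.0001
grip_force: 0.0
```

>>> {"fn": "arm_command", "kwargs": {
  "series": [0,0,-0.14,0,0,0,0,0,0,-0.14,0,0,0,0,0,0,-0.14,0,0,0,0,0,0,-0.1,0,0,0,0,0,0,0,0,0,0,0,0,0,0,0,0,0,0,0,0,0,0,0,0,0,0,0,0,0,0,0,0,0,0,0,0,0,0,0,0,0,0,0,0,0,0]
}}

```text
t: 20.85
position: [0.5055, -0.1982, 0.3044]
orientation: [0.076, 0.997, 0.0, -0.0]
wrist_force: [-0.1, 0.5, 1.1]
opening: 0.0003
grip_force: 0.0
```

Run:
```python
from look import *
o=[]
for n in("scene","side"):
    d=env.get_image(n);o.append(d["frame"]);cv2.imwrite(f"pics/{n}10.png",d["frame"])
st=env.sense();W=env.get_image("wrist");w=W["frame"]
pickle.dump((st,W),open("w10.pkl","wb"))
a=o[0][140:260,160:320];b=o[1][140:260,190:350]
cv2.imwrite("pics/c10.png",np.vstack([np.hstack([cv2.resize(x,(400,300)) for x in(a,b)]),np.hstack([cv2.resize(w,(400,300)),np.zeros((300,400,3),np.uint8)])]))
print(st["position"],st["t"])
```

```text
[ 0.50563113 -0.1982078   0.30463684] 20.95
```

View pics/c10.png

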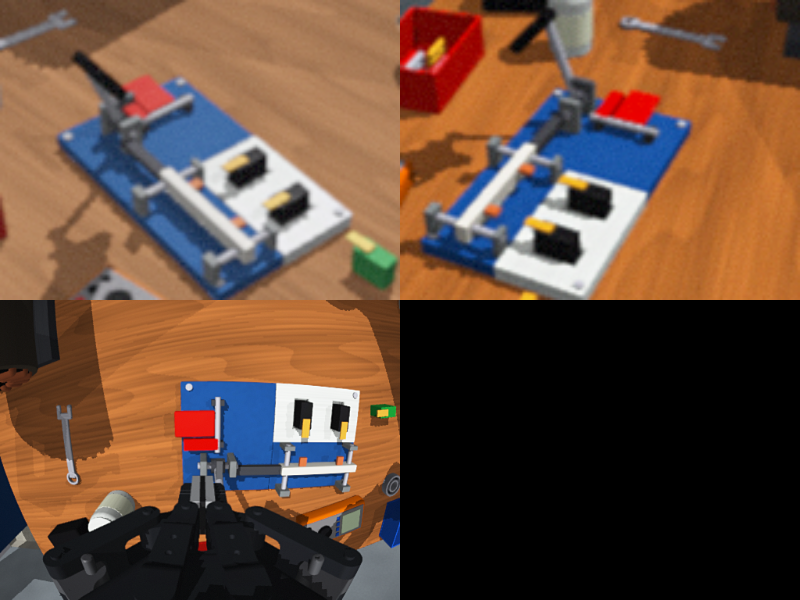

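Run:
```python
from look import *
import pickle
D=pickle.load(open("d0.pkl","rb"))
O=np.array([564.4,-40.4,0]);c,s=.9885,-.1513;Rm=np.array([[c,-s,0],[s,c,0],[0,0,1]])
P=(O+np.array([[85,-156,172],[85,-54,172],[85,-100,172]])@Rm.T)/1000
for n in("scene","side"):
    E=D[n]["extrinsics"];K=D[n]["intrinsics"]
    q=(P@E[:3,:3].T+E[:3,3])@K.T;q=q[:,:2]/q[:,2:]
    g=cv2.imread(f"pics/{n}10.png").max(2);x0,y0=(q.min(0)-8).astype(int);x1,y1=(q.max(0)+8).astype(int)
    bs=blobs(g[y0:y1,x0:x1]<50,20)
    for b in bs:
        b=b+[x0,y0];r=cv2.minAreaRect(b.astype(np.float32));print(n,"dark rect",np.round(r[0],1),np.round(r[1],1),round(r[2],1),b.min(0),b.max(0))
    print(n,"expected ends",q[:2].round(1).tolist(),"mid",q[:2].mean(0).round(1))
print(P[2]);plan([*P[2,:2],.26],-8.7)
```

```text
scene dark rect [199.6 170.4] [26.8  4.1] 40.6 [190. 161.] [209. 180.]
scene expected ends [[190.1, 161.1], [208.2, 177.0]] mid [199.2 169.1]
side dark rect [239. 148.] [24. 24.] 90.0 [227. 136.] [251. 160.]
side expected ends [[250.6, 144.7], [235.9, 158.9]] mid [243.2 151.8]
[ 0.6332925 -0.1521105  0.172    ]
t 21.0 pos [ 0.5056 -0.1982  0.3047] psi 81.29 shift [-0.298   0.1622  0.1117] shift after turn [0.1622 0.298  0.1118] turn [-0.     -0.      0.4999]
```

>>> {"fn": "arm_command", "kwargs": {
  "series": [0,0,0,0,0,0.0556,1,0,0,0,0,0,0.0556,1,0,0,0,0,0,0.0556,1,0,0,0,0,0,0.0556,1,0,0,0,0,0,0.0556,1,0,0,0,0,0,0.0556,1,0,0,0,0,0,0.0556,1,0,0,0,0,0,0.0556,1,0,0,0,0,0,0.0552,1,0,0,0,0,0,0,1]
}}

```text
t: 22.25
position: [0.5056, -0.1982, 0.3048]
orientation: [0.758, 0.652, 0.0, 0.0]
wrist_force: [0.3, -0.2, -0.6]
opening: 0.0855
grip_force: 0.0
```

>>> {"fn": "arm_command", "kwargs": {
  "series": [0.0541,0.0993,0,0,0,0,1,0.0541,0.0993,0,0,0,0,1,0.0541,0.0993,0,0,0,0,1,0,0,0.1125,0,0,0,1,0,0,0.1125,0,0,0,1,0,0,0.1125,0,0,0,1,0,0,0,0,0,0,0,0,0,0,0,0,0,0,0,0,0,0,0,0,0,0,0,0,0,0,0,0],
  "squeeze": 40
}}

```text
t: 23.5
position: [0.6343, -0.1525, 0.172]
orientation: [0.759, 0.652, 0.001, 0.001]
wrist_force: [-2.0, 0.4, 7.1]
opening: 0.0168
grip_force: 38.8
```

>>> {"fn": "arm_command", "kwargs": {
  "series": [0,0,0,0,0,0,0,0,0,0,0,0,0,0,0,0,0,0,0,0,0,0,0,0,0,0,0,0,0,0,0,0,0,0,0,0,0,0,0,0,0,0,0,0,0,0,0,0,0,0,0,0,0,0,0,0,0,0,0,0,0,0,0,0,0,0,0,0,0,0]
}}

```text
t: 24.75
position: [0.6343, -0.1525, 0.172]
orientation: [0.759, 0.652, 0.001, 0.001]
wrist_force: [-0.2, 0.2, 5.7]
opening: 0.0164
grip_force: 38.9
```

>>> {"fn": "arm_command", "kwargs": {
  "series": [0,-0.0271,-0.0086,0,0,0,0,0,-0.0278,-0.0062,0,0,0,0,0,-0.0282,-0.0038,0,0,0,0,0,-0.0284,-0.0012,0,0,0,0,0,-0.0284,0.0012,0,0,0,0,0,-0.0282,0.0038,0,0,0,0,0,-0.0278,0.0062,0,0,0,0,0,-0.0271,0.0086,0,0,0,0,0,0,0,0,0,0,0,0,0,0,0,0,0,0]
}}

```text
t: 26.0
position: [0.5506, -0.14, 0.174]
orientation: [0.759, 0.651, 0.004, 0.006]
wrist_force: [5.7, 1.5, 10.9]
opening: 0.0167
grip_force: 43.0
```

>>> {"fn": "arm_command", "kwargs": {
  "series": [0,-0.008,0.003,0,0,0,0,0,-0.008,0.002,0,0,0,0,0,0,0,0,0,0,0,0,0,0,0,0,0,0,0,0,0,0,0,0,0,0,0,0,0,0,0,0,0,0,0,0,0,0,0,0,0,0,0,0,0,0,0,0,0,0,0,0,0,0,0,0,0,0,0,0]
}}

```text
t: 27.25
position: [0.5457, -0.1393, 0.172]
orientation: [0.759, 0.651, 0.005, 0.007]
wrist_force: [10.1, 1.7, 8.7]
opening: 0.0167
grip_force: 43.0
```

Run:
```python
from look import *
s=env.sense();print(s["t"],s["position"],s["wrist_force"],s["grip_force"])
dl=s["position"][:2]*1000-[564.4,-40.4];lx=dl@[.9885,-.1513];print("local x",lx,"lever",.35-np.arcsin((lx-40)/130))
o=[]
for n in("scene","side"):
    d=env.get_image(n);o.append(d["frame"])
w=env.get_image("wrist")["frame"]
a=o[0][140:260,160:320];b=o[1][140:260,190:350]
cv2.imwrite("pics/c11.png",np.vstack([np.hstack([cv2.resize(x,(400,300)) for x in(a,b)]),np.hstack([cv2.resize(w,(400,300)),np.zeros((300,400,3),np.uint8)])]))
```

```text
27.25 [ 0.54568105 -0.13928599  0.17197937] [10.1075501   1.65228161  8.6944214 ] 43.04075002670288
local x -3.5422330948140086 lever 0.6915418214819378
```

View pics/c11.png

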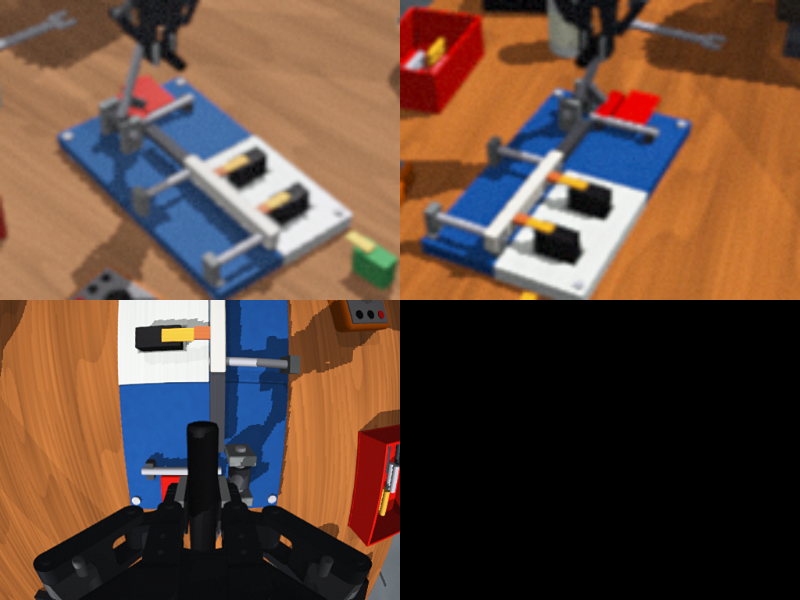

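The picture shows the contacts meeting both tabs, at (240,165) and (280,200) in the scene crop, and the red catch lying over. The lever is at about 0.69 rad and gripped.

```bash
python3 -c "
from cell import env
print(env.close_job())"
```

```text
the job is handed in; nothing more can be done
None
```

I handed the job in at about 27 s of the 72 s: both brushes seated with their tabs at the contacts, the catch flipped over, and the lever held in the fingers at about 0.69 rad. The judge's verdict was not shown.

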